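# Set a spray can on the sloped rest by feel

## Task

Take the red spray can out of the leaning partitioned carton and lay it on the sloped two-rail rest, its base towards the orange spring pad. While still holding the can, push it gently down the rails until the pad is fully pressed in, then let go so that the can stays lying on both rails with the pad pressed. Leave the other cans in their cells and do not shift the other things on the bench.

Things in the scene. Friction and masses are not known exactly. Their poses are not given: they have to be found in the camera images.
- red_can: red spray can: cylinder 50 mm in diameter, 110 mm tall, with a red cylindrical cap 24 mm in diameter from 110 to 155 mm (a cone from 110 to 120 mm is for looks only); about 0.2 kg. Origin: centre of its underside; z along its axis to the cap. It stands in one of the three rear (upper) cells of the carton, leaning with it, its side against the cell wall nearest the robot.
- can_cap (a point): point on the red can's axis, 142 mm above its underside, amid the cap: where to grip it. Close the fingers along the carton's y, where there is most room; open no wider than about 50 mm inside the cell.
- carton: open cardboard carton, fixed, 148 (x) by 268 (y) by 135 (z) mm outside; walls, floor and full-height dividers 4 mm thick. Origin: centre of its underside. z points out of its mouth and leans 25 degrees from vertical towards the robot; y runs level along the rows; the rear row (x > 0) lies higher.
- carton_mouth (a point): centre of the carton's mouth, level with the rim (axes as the carton's). One divider at x = 0 and two across y make 2 rows of 3 cells, each about 68 mm along x and 84 mm along y, centres 88 mm apart in y, the middle ones at y = 0. The caps of the cans stand about 24 mm out past the rim, so a can's base must rise 131 mm along z to be clear.
- stand: low dark steel stand that carries the carton, fixed, up to 70 mm high; origin on the table; the carton's underside centre is 42 mm above it. Upright, same yaw as the carton.
- rest: bed of the sloped rest, fixed: two parallel steel rails 8 mm in diameter, axes at x = -23.5 mm, y = +-17 mm, from z = -38 to +95 mm. z points up the rails and leans 32 degrees from vertical towards the robot; x points away from the rails, up and away from the robot; y is level. A can lying on both rails has its axis on this z axis (x = y = 0). Origin on that axis, 92 mm above the table.
- rail_top (a point): point on the rest's z axis level with the upper ends of the rails (z = 95 mm); axes as the rest's. Nothing stands above the rails.
- pad (a joint): how far the orange spring pad (34 by 30 mm, facing up the rails) is pressed in: 0 free, 0.004 (m) fully in, which takes about 0.8 N. Its yellow block is clamped at a height that varies and is not reported: the free pad's face lies between z = 0 and +30 mm in the rest's frame. A stiff buffer behind it then gives 0.25 mm per N. Lower the can slowly till it is felt to stop; push 5 to 10 N.
- rest_foot: blue steel foot of the rest, 140 by 100 by 10 mm, fixed to the table, with two steel posts; origin on the table. Same yaw as the rest.
- blue_can: a spray can like the red one, blue with a blue cap, standing in another cell of the carton; origin: centre of its underside, z along its axis to the cap. Leave it in its cell.
- grey_can: a spray can like the red one, grey with a white cap, standing in another cell of the carton; origin: centre of its underside, z along its axis to the cap. Leave it in its cell.
- green_can: a spray can like the red one, green with a green cap, standing in another cell of the carton; origin: centre of its underside, z along its axis to the cap. Leave it in its cell.
- yellow_can: a spray can like the red one, yellow with a yellow cap, standing in another cell of the carton; origin: centre of its underside, z along its axis to the cap. Leave it in its cell.
- flask: loose steel casting flask, an upright tube 64 mm in diameter, 75 mm tall; origin: centre of its underside. Bystander.
- rubber_base: loose black rubber flask base, 72 mm in diameter, 22 mm tall; origin: centre of its underside. Bystander.
- hammer: hammer lying on the bench, about 0.3 m long; origin amid its length on its underside. Bystander.
- jar: loose jar 60 mm in diameter, 70 mm tall; origin: centre of its underside. Bystander.
- wax_spool: loose green wax spool, 60 mm in diameter, 35 mm tall; origin: centre of its underside. Bystander.
Not all that is in view belongs to the job. What is shaped like the red_can but pink or purple is not meant.

How it is judged:
By the outcome, as a careful person would: the job done as asked, in the order asked, and still so for the second after the job is handed in, with the robot touching nothing.
It also fails if it takes over 54 s, if anything falls off the work surface, if the arm or the gripper's body presses on something with over 40 N, if the wrist force passes 120 N, or if a joint passes its speed limit or range.

## Robot

A 6-joint arm with a two-finger parallel gripper is mounted at the origin on the work surface. World frame = base frame: x ahead of the robot, y to its left, z up, the work surface at z = 0. Lengths are in m, angles in rad, forces in N, time in s.
With the tool pointing down it reaches from about 0.325 to 0.85 m from the base axis. Payload 4.4 kg.
Tool frame: the origin (TCP) lies at the very end of the fingers, on their centre line; the grasp point (between the pads) lies 19 mm behind it; z points along the fingers, y is the direction in which the jaws open and shut (so a half turn about z gives the same grasp; the last joint's range is limited). The gripper opens to 94 mm and grips with 3 to 60 N. Pads are 16 mm wide; open, the fingers measure 119 mm over their backs; the gripper's body (75 mm by 177 mm) begins 78 mm behind the grasp point.
Start: joints at [1.143, 0.207, 1.542, -0, 1.393, -0.15], TCP at [0.158, 0.553, 0.205] pointing down, gripper open.
Joint ranges: [-2.73, 2.73], [-0.86, 2.22], [0.23, 2.46], [-1.11, 4.25], [0.08, 2.63], [-2.82, 2.82]. Speed limits (rad/s): [2.79, 2.79, 3.14, 3.14, 3.14, 3.14].

## Interface

Orientations are given as a unit quaternion [w, x, y, z].
In Python, from cell import sense, capture, job_done gives the robot as it stands.
- The arm moves only by the tool send_rows, never from a script. Its argument "moves" is a list of rows, each a list of 5 numbers: the finger opening in mm, from 0 to 94, then the shift along the tool's x, y, z in units of 60 mm (1.0 is 60 mm), then the turn about the tool's z in units of 10 degrees (1.0 is 10 degrees). A call has 1 to 10 rows; each row shifts and turns the pose as measured when the row begins, along the tool's axes as they then stand; what a row does not reach is not made up. A row lasts 1/8 s, in which the tool goes at most 62.5 mm and 10.7 degrees, less where a joint would pass 70% of its speed; a pose out of reach is approached as far as the arm can. A call is refused whole if a number of a shift passes 1 or a number of a turn 1, either way. A call with a gripper value outside its range is refused whole. The fingers move at their own pace and stop on an object; the grip force is fixed at half the most. Time passes only in rows, so rows that do not move let the fingers close. It gives the time, the measured TCP pose, the force and the opening at its end, in the units of the state.
- sense(): the state, without advancing time (a new reading comes with each control period).
- capture(name): name is "scene" or "top"; returns a dict with "image" (400x640x3 uint8, blue, green, red), "fov_y" (degrees; the focal length in pixels is half the picture's height over the tangent of half this angle, whatever the lens; pixels are square), "cx", "cy" (the principal point, pixels), "R" (3x3) and "t" (3): a world point X has camera coordinates R X + t. Camera axes: x right, y down, z forward; pixel columns grow to the right and rows downward; lengths in m; the calibration is good to about 2 mm. A picture is of the moment at which its call begins. There is no depth.
- job_done(): hands the job in, once; it reports no verdict.
The state is a dict: "time_s": time; "joint_pos": joint angles; "dq": joint speeds; "joint_torque": joint torques, N m; "tcp_pos": TCP position; "tool_rot": TCP orientation; "wrist_force": force on the tool from outside, world axes, zero at the start; "moment": the same for the moment, N m; "width": finger opening in m.
Only numpy, scipy, OpenCV 4.12 (cv2) and the standard library are available. Lean on these libraries where they do the work, as an engineer would, in place of code of your own. Each camera call takes 0.05 s, during which the arm holds its last target. There are 200 camera calls.

## Working session

There is one attempt and no reset: what is moved stays moved. The work goes in short steps, Python scripts to look and compute and a tool call to move; the robot and the scene stay as the last step left them, time stands still between calls to the robot, and variables do not carry over. Pictures are saved under pics/ and viewed, about 8 in all and at most 12, crops included, and the job is handed in when it is done.

Besides the shell and the picture viewer there is one more tool, called after ">>>" as name(argument=value, ...), one argument or row to a line, values as JSON. send_rows: Moves the arm, as the interface text tells. Its arguments: {"type":"object","properties":{"moves":{"type":"array","items":{"type":"array","items":{"type":"number"}}}},"required":["moves"]}

```bash
mkdir -p pics
python3 - <<'E'
from cell import sense,capture
import cv2,pickle
print(sense())
for n in("scene","top"):
    c=capture(n);cv2.imwrite(f"pics/{n}0.png",c["image"]);pickle.dump(c,open(n+"0.pkl","wb"))
    print(n,c["fov_y"],c["cx"],c["cy"],c["R"],c["t"])
E
```

```text
{'time_s': 0.0, 'joint_pos': array([ 1.14247405e+00,  2.07428622e-01,  1.54290889e+00,  1.23540715e-05,
        1.39347686e+00, -1.50476804e-01]), 'dq': array([-1.09569231e-04,  3.83333042e-05, -2.07715618e-05, -9.06266558e-04,
       -9.97977872e-04, -6.85293422e-05]), 'joint_torque': array([-1.86675679e-03, -3.70889568e+01, -2.81409806e+01,  6.97914488e-02,
        3.63231765e-02, -1.68299789e-04]), 'tcp_pos': array([0.15737896, 0.55223003, 0.20430727]), 'tool_rot': array([-3.22840327e-04,  1.38477312e-01,  9.90364983e-01, -1.06293220e-03]), 'wrist_force': array([ 0.09801281, -0.03383139,  0.38601001]), 'moment': array([ 0.02473896, -0.00645111, -0.01198284]), 'width': 0.09412106496267424}
scene 50.163098785442536 321.94139026042467 193.98856074517488 [[ 0.05998257  0.99801969 -0.01894183]
 [ 0.51399958 -0.04714794 -0.85649373]
 [-0.85569067  0.04163861 -0.51580975]] [-0.01209588 -0.14294254  1.72960327]
top 55.240790921025145 324.7183782298604 195.95937908856314 [[ 0.01378614 -0.99943212 -0.03074688]
 [-0.99396327 -0.01035049 -0.10922406]
 [ 0.10884379  0.03206705 -0.99354151]] [0.01256874 0.54397216 1.08723991]
```

View pics/scene0.png

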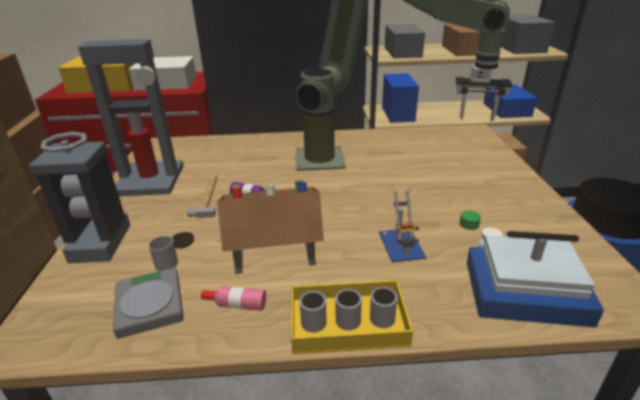

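View pics/top0.png

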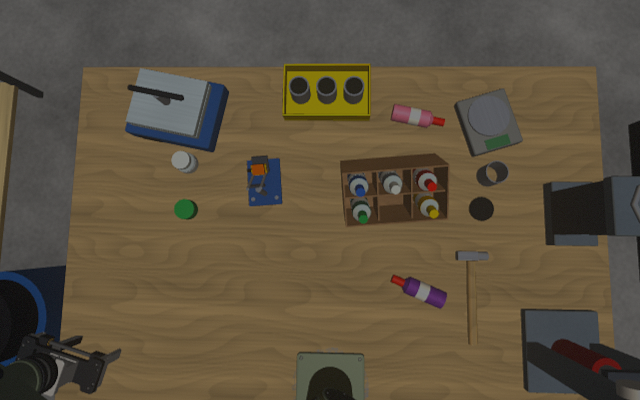

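Red look-alikes in the top image are the pink can with a red cap at (418,116), the purple can with a red cap at (418,290), and the can with a red cap in the carton's rear right cell at (428,183). I choose the last one and will check it in a close crop.

Run:
```python
import cv2,numpy as np
t=cv2.imread("pics/top0.png")
a=cv2.resize(t[145:235,330:460],None,fx=6,fy=6,interpolation=cv2.INTER_CUBIC)
cv2.imwrite("pics/cropA.png",a)
s=cv2.imread("pics/scene0.png")
b=cv2.resize(t[145:215,235:295],None,fx=6,fy=6,interpolation=cv2.INTER_CUBIC)
c=cv2.resize(s[180:270,370:435],None,fx=6,fy=6,interpolation=cv2.INTER_CUBIC)
h=max(b.shape[0],c.shape[0]);b=cv2.copyMakeBorder(b,0,h-b.shape[0],0,0,0)
cv2.imwrite("pics/cropB.png",np.hstack([b,c]));print(b.shape,c.shape)
```

```text
(540, 360, 3) (540, 390, 3)
```

View pics/cropA.png

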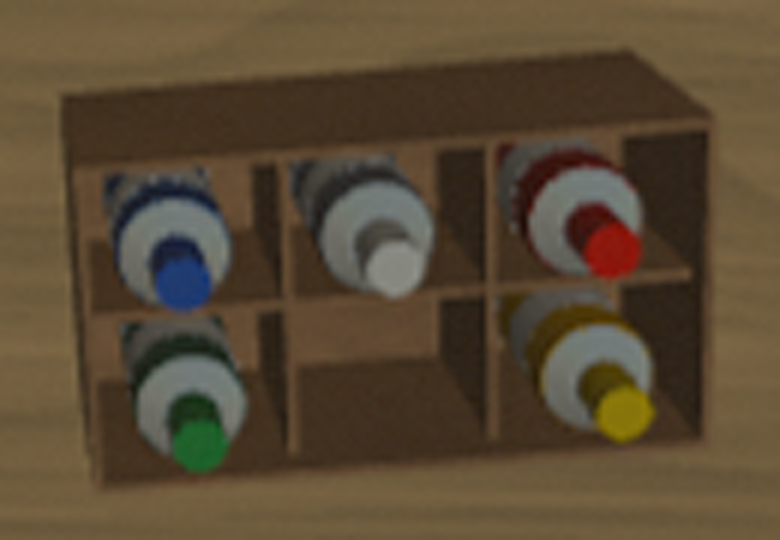

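View pics/cropB.png

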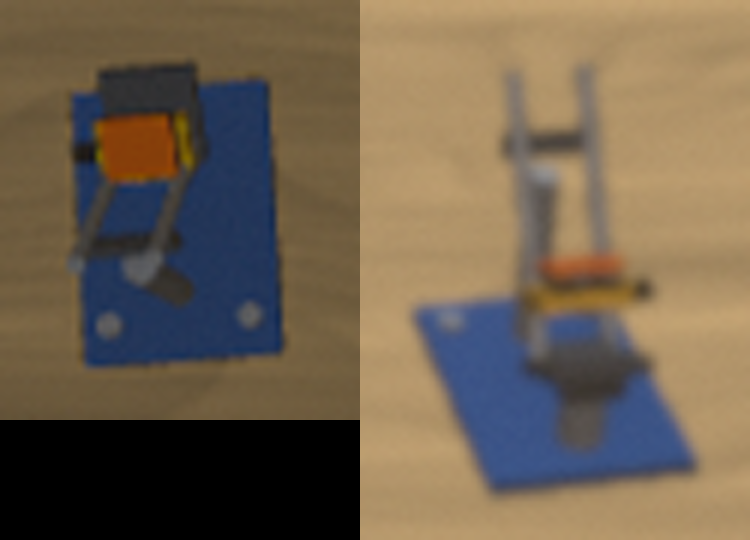

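Crop A confirms it: red body and red cap, rear right cell (cap end at crop (613,248), about image (432,186)). Crop B shows the rest with the foot corners, the orange pad and the rail ends. Next I fit the poses.

```bash
cat > h.py <<'E'
import numpy as np,pickle
from scipy.optimize import least_squares
from scipy.spatial.transform import Rotation as Ro
C={n:pickle.load(open(n+"0.pkl","rb")) for n in("scene","top")}
def proj(n,X):
    c=C[n];p=np.atleast_2d(X)@c["R"].T+c["t"];f=200/np.tan(np.radians(c["fov_y"])/2)
    return p[:,:2]/p[:,2:]*f+[c["cx"],c["cy"]]
def frame(x,y,z,yaw,lean):
    return Ro.from_euler("ZY",[yaw,-lean],degrees=True).as_matrix(),np.array([x,y,z])
def w(F,P): return np.atleast_2d(P)@F[0].T+F[1]
def crop(P,o): return (np.array(P)+.5)/6-.5+np.array(o)
E
cat > fit.py <<'E'
from h import *
print("base",proj("scene",[0,0,0]),proj("top",[0,0,0]),"tcp",proj("scene",[.157,.552,.204]),proj("top",[.157,.552,.204]))
m=crop([(78,165),(712,120),(100,487),(703,440),(62,97),(632,50)],(330,145))
P=np.array([(74,134,135),(74,-134,135),(-74,134,135),(-74,-134,135),(74,134,0),(74,-134,0)])/1e3
s=np.array([(219,199),(321,190),(222,249),(323,236)]) # scene: rear face TL(-y),TR(+y),BL,BR
Ps=np.array([(74,-134,135),(74,134,135),(74,-134,0),(74,134,0)])/1e3
f=lambda q:np.r_[(proj("top",w(frame(q[0],q[1],.042,q[2],25),P))-m).ravel(),(proj("scene",w(frame(q[0],q[1],.042,q[2],25),Ps))-s).ravel()*.7]
r=least_squares(f,[.55,0,0],loss="soft_l1");print("carton",r.x);print(f(r.x).reshape(-1,2).round(1))
F=frame(*r.x[:2],.042,r.x[2],25)
g=lambda q:(proj("top",w(F,[q[0],q[1],.159]))-crop([(613,248)],(330,145))).ravel()
c=least_squares(g,[.027,-.088]).x;print("can in carton xy",c)
for nm,h in(("grip",.146),("captop",.159)):print(nm,w(F,[c[0],c[1],h]), w(F,[.027,c[1],h]))
o=(235,145);so=(370,180)
ft=crop([(72,95),(268,82),(283,352),(85,365)],o);fs=crop([(58,305),(132,490),(335,465)],so)
Pf=np.array([(70,50,10),(70,-50,10),(-70,-50,10),(-70,50,10)])/1e3;Pfs=np.array([(-70,-50,10),(70,-50,10),(70,50,10)])/1e3
rs=crop([(152,73),(225,66)],so);rt=crop([(76,262)],o)
Pr=np.array([(-23.5,-17,95),(-23.5,17,95)])/1e3
def f2(q):
    A=frame(q[0],q[1],0,q[2],0);B=frame(q[3],q[4],.092,q[2],32)
    return np.r_[(proj("top",w(A,Pf))-ft).ravel(),(proj("scene",w(A,Pfs))-fs).ravel(),(proj("scene",w(B,Pr))-rs).ravel(),(proj("top",w(B,Pr[1:]))-rt).ravel()]
r2=least_squares(f2,[.6,.2,0,.6,.2],loss="soft_l1");print("rest",r2.x);print(f2(r2.x).reshape(-1,2).round(1))
A=frame(*r2.x[:2],0,r2.x[2],0);B=frame(*r2.x[3:],.092,r2.x[2],32)
print("rest in foot",(B[1]-A[1])@A[0])
t=proj("top",w(B,np.array([(-23.5,17,95),(-23.5,-17,95),(-23.5,17,-38),(-23.5,-17,-38)])/1e3));print("rails in cropB top",(t-o)*6)
pad=lambda z:np.array([(0,17,z),(0,-17,z)])/1e3
for z in(0,15,30):print(z,((proj("top",w(B,[0,0,z/1e3]))-o)*6).round(),((proj("scene",w(B,[0,0,z/1e3]))-so)*6+[360,0]).round())
E
python3 fit.py
```

```text
base [[318.95300622 158.67345208]] [[329.13708233 387.19982906]] tcp [[475.68271025 119.71254596]] [[ 98.86355222 345.60387544]]
carton [ 0.58635728 -0.16112637  4.87630312]
[[-1.3  0.5]
 [ 0.7 -0.2]
 [-1.4  1.2]
 [ 0.7  1.6]
 [-0.7 -0.7]
 [-0.8 -0.1]
 [-2.3  0.8]
 [-1.3  0.5]
 [-0.6  1.7]
 [ 0.1  3.4]]
can in carton xy [ 0.02912501 -0.08562081]
grip [[ 0.55845722 -0.24943846  0.1866297 ]] [[ 0.55653827 -0.24960217  0.18573163]]
captop [[ 0.55298306 -0.24990548  0.1984117 ]] [[ 0.55106412 -0.25006919  0.19751363]]
rest [0.58817136 0.20371188 4.60276972 0.61894944 0.20694675]
[[-0.4 -0.7]
 [-0.2 -0.9]
 [-0.2  0.1]
 [-0.5  0.3]
 [-1.7  0.2]
 [-1.2 -0.8]
 [ 0.3 -0.4]
 [-0.1  0.1]
 [-0.4  0.2]
 [-0.5  0. ]]
rest in foot [0.03093841 0.00075459 0.092     ]
rails in cropB top [[ 70.44737491 259.62365119]
 [148.3138035  254.13907329]
 [118.26788503 146.14088152]
 [187.78708715 141.16616854]]
0 [[134. 127.]] [[579. 275.]]
15 [[129. 139.]] [[576. 242.]]
30 [[124. 151.]] [[573. 209.]]
```

```bash
cat > plan.py <<'E'
import sys,numpy as np
from cell import sense
from scipy.spatial.transform import Rotation as Ro
def plan(tgt,jaw,turn=True):
    s=sense();q=s["tool_rot"];R=Ro.from_quat(np.r_[q[1:],q[0]]).as_matrix()
    y=np.degrees(np.arctan2(R[1,1],R[0,1]));d=(jaw-y+90)%180-90
    print("t",s["time_s"],"tcp",s["tcp_pos"].round(4),"jaw yaw %.1f tool-turn units %.2f"%(y,-d/10),"tilt",np.degrees(np.arccos(-R[2,2])).round(2),"j6",s["joint_pos"][5].round(2),"F",s["wrist_force"].round(2),"w",s["width"].round(4))
    R2=Ro.from_euler("z",d,degrees=True).as_matrix()@R if turn else R
    dl=np.array(tgt)-s["tcp_pos"]
    print("before turn units",(R.T@dl/.06).round(2),"after turn units",(R2.T@dl/.06).round(2))
if __name__=="__main__":
    a=[float(v) for v in sys.argv[1:]];plan(a[:3],a[3])
E
python3 plan.py 0.557 -0.2495 0.30 94.9
```

```text
Traceback (most recent call last):
  File "plan.py", line 12, in <module>
    a=[float(v) for v in sys.argv[1:]];plan(a[:3],a[3])
                                       ~~~~^^^^^^^^^^^^
  File "plan.py", line 7, in plan
    print("t",s["time_s"],"tcp",s["tcp_pos"].round(4),"jaw yaw %.1f tool-turn units %.2f"%(y,-d/10),"tilt",np.degrees(np.arccos(-R[2,2])).round(2),"j6",s["joint_pos"][5].round(2),"F",s["wrist_force"].round(2),"w",s["width"].round(4))
                                                                                                                                                                                                                     ^^^^^^^^^^^^^^^^
AttributeError: 'float' object has no attribute 'round'
```

```bash
sed -i 's/s\["width"\].round(4)/round(s["width"],4)/' plan.py; python3 plan.py 0.557 -0.2495 0.30 94.9
```

```text
t 0.1 tcp [0.1574 0.5523 0.2044] jaw yaw 74.1 tool-turn units -2.08 tilt 0.12 j6 -0.15 F [-0.09  0.46  0.98] w 0.0935
before turn units [-10.07 -11.03  -1.57] after turn units [ -5.49 -13.89  -1.57]
```

>>> send_rows(
  moves=[
    [50, 0, 0, -0.8, -0.7],
    [50, 0, 0, -0.8, -0.7],
    [50, 0, 0, -0.4, -0.7],
    [50, -0.3, -0.8, 0, 0],
    [50, -0.3, -0.8, 0, 0],
    [50, -0.3, -0.8, 0, 0],
    [50, -0.3, -0.8, 0, 0],
  ],
)

```text
time_s: 0.98
tcp_pos: [0.2487, 0.3642, 0.324]
tool_rot: [-0.002, -0.054, 0.999, -0.005]
wrist_force: [0.2, -0.2, 0.6]
width: 0.05
```

```bash
python3 plan.py 0.557 -0.2495 0.30 94.9
```

```text
t 0.975 tcp [0.2487 0.3642 0.324 ] jaw yaw 96.2 tool-turn units 0.13 tilt 0.66 j6 -0.9 F [ 0.24 -0.16  0.56] w 0.05
before turn units [ -4.01 -10.72   0.49] after turn units [ -4.25 -10.63   0.49]
```

>>> send_rows(
  moves=[
    [50, -0.4, -1, 0, 0],
    [50, -0.4, -1, 0, 0],
    [50, -0.4, -1, 0, 0],
    [50, -0.4, -1, 0, 0],
    [50, -0.4, -1, 0, 0],
    [50, -0.4, -1, 0, 0],
    [50, -0.4, -1, 0, 0],
    [50, -0.4, -1, 0, 0],
    [50, -0.4, -1, 0, 0],
  ],
)

```text
time_s: 2.1
tcp_pos: [0.5095, -0.1345, 0.3255]
tool_rot: [-0.002, -0.055, 0.998, -0.004]
wrist_force: [-0.3, -0.1, 0.1]
width: 0.05
```

```bash
python3 plan.py 0.557 -0.2495 0.25 94.9
```

```text
t 2.1 tcp [ 0.5095 -0.1345  0.3255] jaw yaw 96.3 tool-turn units 0.14 tilt 0.54 j6 -2.1 F [-0.32 -0.11  0.14] w 0.05
before turn units [-0.58 -1.98  1.27] after turn units [-0.63 -1.97  1.27]
```

>>> send_rows(
  moves=[
    [50, -0.2, -0.66, 0, 0.14],
    [50, -0.2, -0.66, 0.3, 0],
    [50, -0.2, -0.66, 0.4, 0],
    [50, 0, 0, 0.5, 0],
    [50, 0, 0, 0, 0],
  ],
)

```text
time_s: 2.72
tcp_pos: [0.5565, -0.2586, 0.2479]
tool_rot: [-0.005, -0.039, 0.999, -0.003]
wrist_force: [-0.6, -0.1, -0.9]
width: 0.0502
```

```bash
python3 plan.py 0.557 -0.2495 0.167 94.9
python3 - <<'E'
from cell import capture
import cv2,numpy as np
from h import proj
t=capture("top")["image"];s=capture("scene")["image"]
print("grip,captop pred", proj("scene",[[.557,-.2495,.186],[.5515,-.25,.198]]),proj("top",[[.557,-.2495,.186],[.5515,-.25,.198]]))
a=cv2.resize(t[145:235,375:475],None,fx=4,fy=4,interpolation=cv2.INTER_CUBIC);b=cv2.resize(s[130:220,200:300],None,fx=4,fy=4,interpolation=cv2.INTER_CUBIC)
cv2.imwrite("pics/above.png",np.hstack([a,b]))
E
```

```text
t 2.725 tcp [ 0.5565 -0.2586  0.2479] jaw yaw 94.4 tool-turn units -0.05 tilt 0.59 j6 -2.22 F [-0.55 -0.1  -0.91] w 0.0502
before turn units [-0.03  0.16  1.35] after turn units [-0.03  0.16  1.35]
grip,captop pred [[235.77686499 192.4274117 ]
 [235.26955487 187.54405854]] [[430.33028989 184.9940068 ]
 [431.75737631 186.53571653]]
```

View pics/above.png

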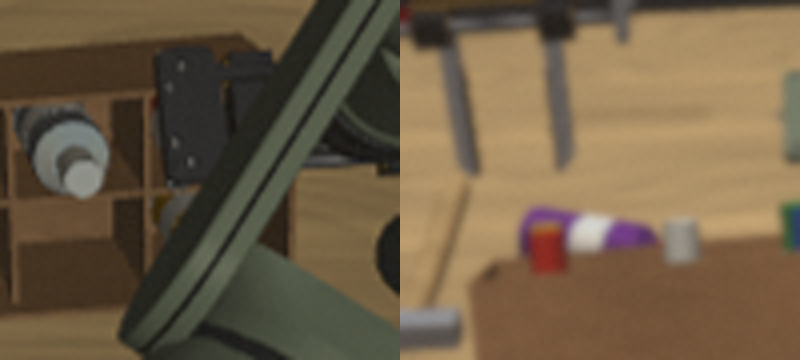

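The scene crop puts the finger tips at u≈229.4 and the cap at u≈237. That is a larger y gap than the top view predicts, so I check for lens distortion on straight edges.

Run:
```python
import pickle,cv2,numpy as np
from h import proj
for n,side in(("top",[("h",range(90,600,30),50,85),("v",range(70,390,20),40,110),("v",range(70,180,20),580,620)]),("scene",[("h",range(20,590,30),335,385)])):
    im=cv2.GaussianBlur(pickle.load(open(n+"0.pkl","rb"))["image"],(5,5),0).astype(float).sum(2)
    for k,rg,a,b in side:
        P=[]
        for i in rg:
            l=im[a:b,i] if k=="h" else im[i,a:b]
            g=np.abs(np.gradient(l));j=g.argmax();g0=g[max(j-1,0):j+2]
            P.append((i,a+max(j-1,0)+(g0*np.arange(len(g0))).sum()/g0.sum()))
        P=np.array(P);p=np.polyfit(*P.T,1)
        print(n,k,p.round(4),(P[:,1]-np.polyval(p,P[:,0])).round(1))
print("tcp now",proj("scene",[[.5565,-.2586,.2479]]))
t=cv2.imread("pics/top0.png");s=cv2.imread("pics/scene0.png")
a=cv2.resize(t[320:400,40:140],None,fx=4,fy=4,interpolation=cv2.INTER_CUBIC);b=cv2.resize(s[60:140,430:530],None,fx=4,fy=4,interpolation=cv2.INTER_CUBIC)
cv2.imwrite("pics/f0.png",np.hstack([a,b]))
```

```text
top h [-9.30000e-03  7.37825e+01] [-5.9 -6.  -2.5  3.   9.2  1.6 -0.3  6.1  7.3  0.5 -2.9 -2.8 -3.7 -3.2
 -2.2 -2.7  4.4]
top v [-4.1400e-02  7.7238e+01] [  8.5 -33.    6.4   6.    4.9   4.    3.6   2.3   1.3   8.2  -0.9  -1.4
  -2.5  -3.5   0.2  -4.1]
top v [6.420000e-02 5.912832e+02] [ 0.  -0.  -0.2  0.3  0.  -0.1]
scene h [-5.990000e-02  3.791943e+02] [ -0.1  -0.3  -0.5  10.9  -0.8  -0.9  -0.3  10.5  10.3  -1.8 -23.1 -22.8
  -1.5  -1.7  -1.8   8.9   8.8  -2.5   8.4]
tcp now [[229.37056436 172.12639102]]
```

View pics/f0.png

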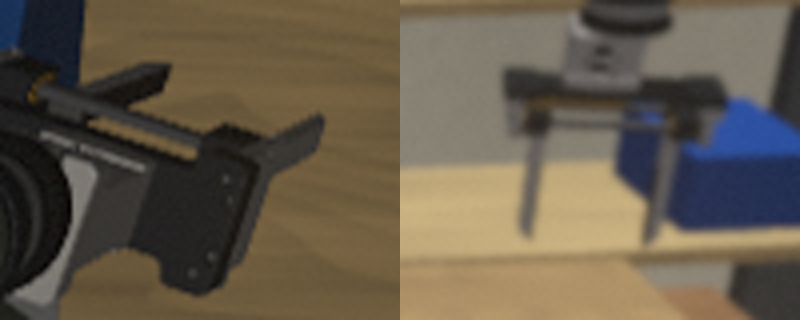

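Run:
```python
from h import *
import cv2
def mask(n,x0,x1,y0,y1,thr):
    im=C[n]["image"][y0:y1,x0:x1].astype(float);b,g,r=im[...,0],im[...,1],im[...,2]
    m=(r>thr)&(g<.35*r)&(b<.4*r);v,u=np.nonzero(m);print(n,m.sum(),"u",u.min()+x0,u.max()+x0,"v",v.min()+y0,v.max()+y0,"mean",u.mean()+x0,v.mean()+y0);return u.mean()+x0,v.mean()+y0
for th in(130,170):t=mask("top",420,445,170,200,th)
for th in(90,120):s=mask("scene",229,245,178,198,th)
o=np.r_[t,s[0]]
f=lambda q:np.r_[proj("top",[q[0],q[1],.198])[0]-t,proj("scene",[q[0],q[1],.195])[0][0]-s[0]]
r=least_squares(f,[.55,-.25]);print(r.x,f(r.x))
```

```text
top 51 u 428 435 v 183 190 mean 431.6666666666667 186.54901960784315Traceback (most recent call last):
  File "<stdin>", line 6, in <module>
  File "<stdin>", line 5, in mask
    return umr_minimum(a, axis, None, out, keepdims, initial, where)
ValueError: zero-size array to reduction operation minimum which has no identity
```

>>> send_rows(
  moves=[
    [42, -0.03, 0.18, 0, -0.05],
    [42, 0, 0, 0.4, 0],
    [42, 0, 0, 0.3, 0],
    [42, 0, 0, 0, 0],
  ],
)

```text
time_s: 3.32
tcp_pos: [0.5628, -0.2464, 0.2162]
tool_rot: [0.004, -0.046, 0.999, -0.008]
wrist_force: [0.4, -0.1, 0.4]
width: 0.0423
```

```bash
python3 plan.py 0.557 -0.2475 0.170 94.9;  python3 - <<'E'
from cell import capture
import cv2,numpy as np
s=capture("scene")["image"];cv2.imwrite("pics/pre.png",cv2.resize(s[150:210,200:280],None,fx=6,fy=6,interpolation=cv2.INTER_CUBIC))
E
```

```text
t 3.325 tcp [ 0.5628 -0.2464  0.2162] jaw yaw 95.2 tool-turn units 0.03 tilt 0.96 j6 -2.21 F [ 0.42 -0.09  0.4 ] w 0.0423
before turn units [0.1  0.   0.77] after turn units [0.1  0.   0.77]
```

View pics/pre.png

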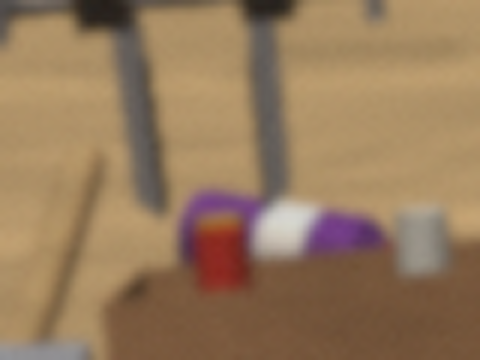

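The scene camera shows the cap about 1.7 px (5 mm) towards +y of the finger centre. I shift +y slightly and go down.

>>> send_rows(
  moves=[
    [42, 0.05, 0.05, 0, 0],
    [42, 0.05, 0, 0.25, 0],
    [42, 0, 0, 0.25, 0],
    [42, 0, 0, 0.2, 0],
    [42, 0, 0, 0, 0],
  ],
)

```text
time_s: 4.0
tcp_pos: [0.5576, -0.2453, 0.1737]
tool_rot: [0.005, -0.046, 0.999, -0.009]
wrist_force: [-0.4, 0.7, -1.2]
width: 0.0419
```

```bash
python3 plan.py 0.557 -0.245 0.170 94.9
```

```text
t 4.0 tcp [ 0.5576 -0.2453  0.1737] jaw yaw 95.2 tool-turn units 0.03 tilt 1.16 j6 -2.21 F [-0.44  0.66 -1.17] w 0.0419
before turn units [0.01 0.01 0.06] after turn units [0.01 0.01 0.06]
```

>>> send_rows(
  moves=[
    [42, 0, 0, 0.08, 0],
    [20, 0, 0, 0, 0],
    [0, 0, 0, 0, 0],
    [0, 0, 0, 0, 0],
    [0, 0, 0, 0, 0],
    [0, 0, 0, 0, 0],
  ],
)

```text
time_s: 4.75
tcp_pos: [0.5582, -0.2459, 0.1691]
tool_rot: [0.006, -0.046, 0.999, -0.009]
wrist_force: [0.6, 0.3, -0.4]
width: 0.0235
```

```bash
python3 plan.py 0.557 -0.245 0.170 94.9
```

```text
t 4.75 tcp [ 0.5582 -0.2459  0.1691] jaw yaw 95.2 tool-turn units 0.03 tilt 1.23 j6 -2.21 F [ 0.57  0.33 -0.42] w 0.0235
before turn units [ 0.02  0.02 -0.02] after turn units [ 0.02  0.02 -0.02]
```

>>> send_rows(
  moves=[
    [0, 0.07, 0, -0.15, 0],
    [0, 0.13, 0, -0.3, 0],
    [0, 0.13, 0, -0.3, 0],
    [0, 0.13, -0.01, -0.3, 0],
    [0, 0, 0, 0, 0],
  ],
)

```text
time_s: 5.38
tcp_pos: [0.5281, -0.2482, 0.2379]
tool_rot: [0.007, -0.046, 0.999, -0.01]
wrist_force: [-0.3, -0.5, -1.2]
width: 0.0237
```

```bash
python3 plan.py 0.4971 -0.2511 0.3005 94.9
```

```text
t 5.375 tcp [ 0.5281 -0.2482  0.2379] jaw yaw 95.2 tool-turn units 0.03 tilt 1.36 j6 -2.24 F [-0.29 -0.51 -1.19] w 0.0237
before turn units [ 0.51 -0.02 -1.05] after turn units [ 0.51 -0.02 -1.05]
```

>>> send_rows(
  moves=[
    [0, 0.13, 0, -0.28, 0],
    [0, 0.14, 0, -0.3, 0],
    [0, 0.14, 0, -0.3, 0],
    [0, 0.14, 0, -0.3, 0],
    [0, 0.1, 0, -0.4, 0],
    [0, 0, 0, -0.4, 0],
    [0, 0, 0, 0, 0],
  ],
)

```text
time_s: 6.25
tcp_pos: [0.4831, -0.2498, 0.3649]
tool_rot: [0.006, -0.045, 0.999, -0.01]
wrist_force: [-0.5, -0.2, -2.4]
width: 0.0235
```

```bash
python3 plan.py 0.557 -0.245 0.170 94.9
python3 - <<'E'
from cell import capture
import cv2,numpy as np
s=capture("scene")["image"];cv2.imwrite("pics/lift.png",cv2.resize(s[60:210,170:330],None,fx=5,fy=4,interpolation=cv2.INTER_CUBIC)[:600])
E
```

```text
t 6.25 tcp [ 0.4831 -0.2498  0.3649] jaw yaw 95.2 tool-turn units 0.03 tilt 1.4 j6 -2.29 F [-0.51 -0.15 -2.41] w 0.0235
before turn units [-1.19  0.04  3.26] after turn units [-1.19  0.04  3.26]
```

View pics/lift.png

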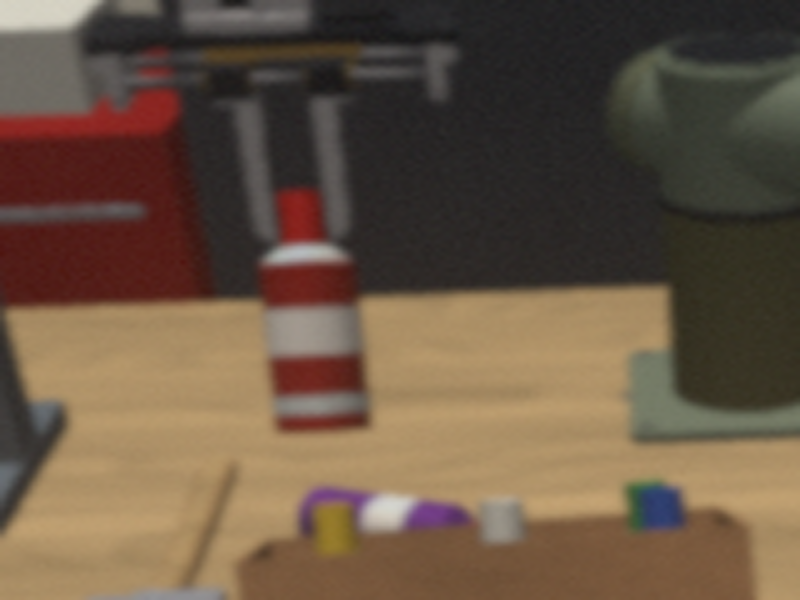

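The can is clear of the carton, held at about the carton's tilt (cap at crop (300,210), base at (322,425)), and the wrist reads about 2 N of weight. Next I compute the staging pose over the rest.

```bash
cat > rp.py <<'E'
from h import *
from plan import plan
import sys
B=frame(.619,.2069,.092,4.6,32);L=.144
def tcp(x,y,zbase): return w(B,[x,y,zbase+L])[0]-[0,0,.019]
def cur():
    from cell import sense
    s=sense();q=(s["tcp_pos"]+[0,0,.019]-B[1])@B[0];print("rest-frame grip x,y,base z(if tilt 32) mm",(q*1e3-[0,0,144]).round(1),"F rest",(s["wrist_force"]@B[0]).round(2))
if __name__=="__main__":
    a=[float(v)/1e3 for v in sys.argv[1:]];T=tcp(*a);print("target",T.round(4));plan(T,94.6);cur()
    for nm,v in(("rest x",[1,0,0]),("rest z",[0,0,1])):
        print(nm,"world",(B[0]@v).round(3))
E
python3 rp.py 25 0 60
```

```text
target [0.5324 0.1999 0.2592]
t 6.3 tcp [ 0.4826 -0.2494  0.3633] jaw yaw 95.2 tool-turn units 0.06 tilt 1.25 j6 -2.29 F [ 0.49 -0.21 -2.3 ] w 0.0236
before turn units [-1.48  7.42  1.6 ] after turn units [-1.41  7.43  1.6 ]
rest-frame grip x,y,base z(if tilt 32) mm [   7.5 -443.9  193.6] F rest [-0.83 -0.25 -2.2 ]
rest x world [0.845 0.068 0.53 ]
rest z world [-0.528 -0.042  0.848]
```

>>> send_rows(
  moves=[
    [0, 0, 0.3, -0.2, 0.06],
    [0, 0, 0.6, 0, 0],
    [0, 0, 0.8, 0, 0],
    [0, 0, 0.8, 0, 0],
    [0, 0, 0.8, 0, 0],
    [0, -0.2, 0.8, 0, 0],
    [0, -0.2, 0.8, 0, 0],
    [0, -0.2, 0.8, 0, 0],
    [0, -0.2, 0.7, 0, 0],
    [0, -0.2, 0.4, 0, 0],
  ],
)

```text
time_s: 7.55
tcp_pos: [0.5012, 0.1838, 0.3652]
tool_rot: [-0.002, -0.039, 0.999, -0.004]
wrist_force: [0.1, -0.9, -2.9]
width: 0.0231
```

```bash
python3 rp.py 25 0 60
```

```text
target [0.5324 0.1999 0.2592]
t 7.55 tcp [0.5012 0.1838 0.3652] jaw yaw 94.5 tool-turn units -0.01 tilt 0.54 j6 -1.46 F [ 0.06 -0.89 -2.93] w 0.0231
before turn units [-0.55  0.24  1.76] after turn units [-0.55  0.24  1.76]
rest-frame grip x,y,base z(if tilt 32) mm [ 53.7 -13.5 167. ] F rest [-1.57 -0.89 -2.48]
rest x world [0.845 0.068 0.53 ]
rest z world [-0.528 -0.042  0.848]
```

Descend partway to the staging point, then look.

>>> send_rows(
  moves=[
    [0, -0.2, 0.1, 0.2, 0],
    [0, -0.2, 0.1, 0.3, 0],
    [0, -0.15, 0.03, 0.4, 0],
    [0, 0, 0, 0.3, 0],
    [0, 0, 0, 0.2, 0],
    [0, 0, 0, 0, 0],
  ],
)

```text
time_s: 8.3
tcp_pos: [0.5311, 0.1988, 0.2702]
tool_rot: [-0.007, -0.038, 0.999, -0.006]
wrist_force: [-1.0, 0.1, -2.8]
width: 0.023
```

```bash
python3 rp.py 25 0 60
python3 - <<'E'
from cell import capture
import cv2,numpy as np
s=capture("scene")["image"];t=capture("top")["image"]
b=cv2.resize(s[110:270,365:445],None,fx=3.7,fy=3.7,interpolation=cv2.INTER_CUBIC)
a=cv2.resize(t[120:240,215:335],None,fx=4,fy=4,interpolation=cv2.INTER_CUBIC)
h=max(a.shape[0],b.shape[0]);a=cv2.copyMakeBorder(a,0,h-a.shape[0],0,0,0);print(a.shape,b.shape)
cv2.imwrite("pics/stage.png",np.hstack([a,b]))
E
```

```text
target [0.5324 0.1999 0.2592]
t 8.3 tcp [0.5311 0.1988 0.2702] jaw yaw 94.4 tool-turn units -0.02 tilt 1.08 j6 -1.44 F [-0.97  0.07 -2.75] w 0.023
before turn units [-0.03  0.02  0.18] after turn units [-0.03  0.02  0.18]
rest-frame grip x,y,base z(if tilt 32) mm [29.6 -1.  70. ] F rest [-2.27  0.15 -1.82]
rest x world [0.845 0.068 0.53 ]
rest z world [-0.528 -0.042  0.848]
(592, 480, 3) (592, 296, 3)
```

View pics/stage.png

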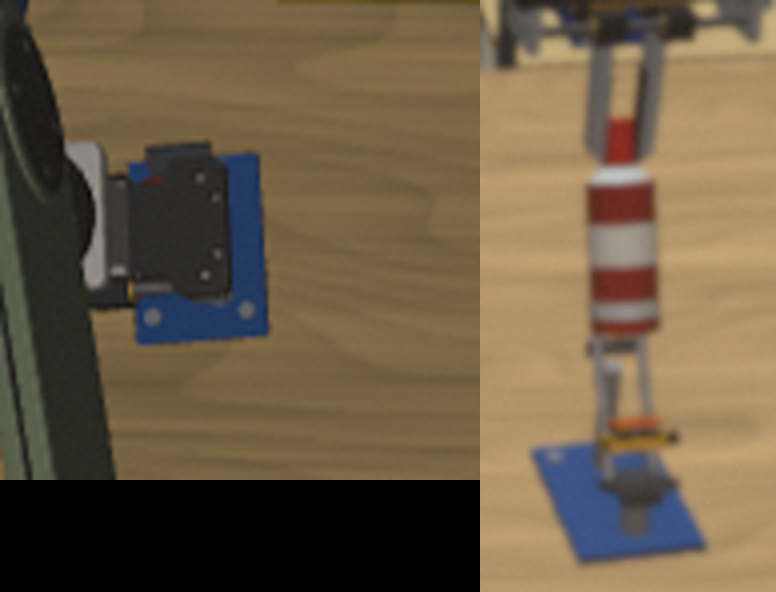

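Run:
```python
from h import *
from cell import sense
g=sense()["tcp_pos"]+[0,0,.019]
to=lambda p:((p-[365,110])*3.7+[480,0]).round(0)
for tl in(0,15,20,25,32,38):
    Rm=frame(0,0,0,4.6,tl)[0];P=np.array([[0,0,.011],[0,0,-.034],[0,0,-.144],[.025,0,-.144],[.025,0,-.034]])
    print(tl,*to(proj("scene",P@Rm.T+g)))
B=frame(.619,.2069,.092,4.6,32)
print("rail tops",to(proj("scene",w(B,np.array([(-23.5,-17,95),(-23.5,17,95),(0,0,0),(0,0,15),(0,0,30)])/1e3))))
```

```text
0 [619. 118.] [615. 175.] [604. 304.] [613. 321.] [625. 190.]
15 [618. 117.] [618. 178.] [619. 324.] [629. 334.] [629. 185.]
20 [618. 116.] [620. 179.] [624. 328.] [635. 335.] [631. 183.]
25 [617. 116.] [621. 179.] [629. 331.] [640. 335.] [632. 180.]
32 [617. 117.] [623. 179.] [637. 332.] [648. 332.] [633. 175.]
38 [616. 117.] [624. 178.] [643. 331.] [654. 327.] [634. 171.]
rail tops [[590. 303.]
 [634. 299.]
 [634. 429.]
 [632. 408.]
 [630. 388.]]
```

Scene view: the can base centre is at about (627,328), roughly centred between the rails (602/648, row 340). The pad is near (636,422), so its face is at rest z≈4–8 mm. I go down along the rails to just above it.

```bash
python3 rp.py 27 -1.5 25
```

```text
target [0.5527 0.2001 0.2306]
t 8.4 tcp [0.5321 0.1992 0.2721] jaw yaw 94.4 tool-turn units -0.02 tilt 0.91 j6 -1.44 F [-0.05  0.07 -1.23] w 0.0235
before turn units [-0.35 -0.01  0.69] after turn units [-0.35 -0.01  0.69]
rest-frame grip x,y,base z(if tilt 32) mm [31.5 -0.7 71.1] F rest [-0.68  0.07 -1.02]
rest x world [0.845 0.068 0.53 ]
rest z world [-0.528 -0.042  0.848]
```

>>> send_rows(
  moves=[
    [0, -0.08, 0, 0.14, 0],
    [0, -0.08, 0, 0.14, 0],
    [0, -0.08, 0, 0.14, 0],
    [0, -0.08, 0, 0.14, 0],
    [0, -0.05, 0, 0.1, 0],
    [0, 0, 0, 0, 0],
  ],
)

```text
time_s: 9.15
tcp_pos: [0.5568, 0.2007, 0.2314]
tool_rot: [-0.004, -0.039, 0.999, -0.005]
wrist_force: [-0.4, -0.3, -2.1]
width: 0.0236
```

```bash
python3 rp.py 27 -1.5 15
```

```text
target [0.558  0.2005 0.2221]
t 9.15 tcp [0.5568 0.2007 0.2314] jaw yaw 94.4 tool-turn units -0.02 tilt 0.74 j6 -1.44 F [-0.41 -0.29 -2.13] w 0.0236
before turn units [-0.02 -0.    0.15] after turn units [-0.02 -0.    0.15]
rest-frame grip x,y,base z(if tilt 32) mm [30.9 -1.2 23.5] F rest [-1.49 -0.25 -1.58]
rest x world [0.845 0.068 0.53 ]
rest z world [-0.528 -0.042  0.848]
```

>>> send_rows(
  moves=[
    [0, 0.06, 0, 0.04, 0],
    [0, 0.06, 0, 0.04, 0],
    [0, 0.06, 0, 0.04, 0],
    [0, 0, 0, 0, 0],
  ],
)

```text
time_s: 9.65
tcp_pos: [0.5476, 0.2006, 0.2263]
tool_rot: [0.0, -0.039, 0.999, -0.004]
wrist_force: [2.0, 0.8, -1.5]
width: 0.0237
```

```bash
python3 rp.py 10 -1.5 22
```

```text
target [0.5399 0.199  0.2191]
t 9.65 tcp [0.5476 0.2006 0.2263] jaw yaw 94.4 tool-turn units -0.02 tilt 0.5 j6 -1.44 F [ 2.01  0.82 -1.54] w 0.0237
before turn units [ 0.13 -0.02  0.12] after turn units [ 0.13 -0.01  0.12]
rest-frame grip x,y,base z(if tilt 32) mm [20.4 -0.6 24. ] F rest [ 0.93  0.65 -2.4 ]
rest x world [0.845 0.068 0.53 ]
rest z world [-0.528 -0.042  0.848]
```

>>> send_rows(
  moves=[
    [0, 0.06, 0, 0.05, 0],
    [0, 0.06, 0, 0.05, 0],
    [0, 0, 0, 0, 0],
  ],
)

```text
time_s: 10.02
tcp_pos: [0.5422, 0.2012, 0.2223]
tool_rot: [0.004, -0.039, 0.999, -0.003]
wrist_force: [2.3, 0.6, -2.9]
width: 0.0234
```

```bash
python3 rp.py 0 -1.5 22
```

```text
target [0.5314 0.1984 0.2138]
t 10.025 tcp [0.5422 0.2012 0.2223] jaw yaw 94.5 tool-turn units -0.01 tilt 0.54 j6 -1.44 F [ 2.28  0.64 -2.94] w 0.0234
before turn units [ 0.18 -0.03  0.14] after turn units [ 0.18 -0.03  0.14]
rest-frame grip x,y,base z(if tilt 32) mm [13.8  0.4 23.5] F rest [ 0.41  0.45 -3.72]
rest x world [0.845 0.068 0.53 ]
rest z world [-0.528 -0.042  0.848]
```

>>> send_rows(
  moves=[
    [0, 0.06, -0.02, 0.05, 0],
    [0, 0.06, -0.01, 0.05, 0],
    [0, 0, 0, 0, 0],
  ],
)

```text
time_s: 10.4
tcp_pos: [0.5348, 0.1997, 0.2164]
tool_rot: [0.004, -0.039, 0.999, -0.002]
wrist_force: [1.3, 1.8, -0.3]
width: 0.0229
```

```bash
python3 rp.py 0 -1.5 20
```

```text
target [0.5325 0.1984 0.2121]
t 10.4 tcp [0.5348 0.1997 0.2164] jaw yaw 94.5 tool-turn units -0.01 tilt 0.51 j6 -1.44 F [ 1.3   1.76 -0.35] w 0.0229
before turn units [ 0.04 -0.02  0.07] after turn units [ 0.04 -0.02  0.07]
rest-frame grip x,y,base z(if tilt 32) mm [ 4.3 -0.4 22.4] F rest [ 1.04  1.65 -1.06]
rest x world [0.845 0.068 0.53 ]
rest z world [-0.528 -0.042  0.848]
```

>>> send_rows(
  moves=[
    [0, 0.05, -0.02, 0.03, 0],
    [0, 0, 0, 0, 0],
  ],
)

```text
time_s: 10.65
tcp_pos: [0.5319, 0.1988, 0.2147]
tool_rot: [0.004, -0.039, 0.999, -0.001]
wrist_force: [2.1, 2.1, 1.0]
width: 0.0233
```

```bash
python3 rp.py 0 -1.5 20
```

```text
target [0.5325 0.1984 0.2121]
t 10.65 tcp [0.5319 0.1988 0.2147] jaw yaw 94.5 tool-turn units -0.01 tilt 0.52 j6 -1.44 F [2.15 2.11 1.02] w 0.0233
before turn units [-0.01 -0.01  0.04] after turn units [-0.01 -0.01  0.04]
rest-frame grip x,y,base z(if tilt 32) mm [ 1.  -1.1 22.5] F rest [ 2.5   1.93 -0.36]
rest x world [0.845 0.068 0.53 ]
rest z world [-0.528 -0.042  0.848]
```

Contact with the rails is felt. I slide down the rails in small steps.

>>> send_rows(
  moves=[
    [0, -0.03, 0.02, 0.06, 0],
    [0, -0.03, 0.01, 0.06, 0],
    [0, 0, 0, 0, 0],
  ],
)

```text
time_s: 11.02
tcp_pos: [0.5358, 0.2005, 0.2069]
tool_rot: [0.004, -0.039, 0.999, -0.002]
wrist_force: [2.4, 1.2, 0.6]
width: 0.0236
```

```bash
python3 rp.py 0 0 10
```

```text
target [0.5377 0.2004 0.2036]
t 11.025 tcp [0.5358 0.2005 0.2069] jaw yaw 94.5 tool-turn units -0.01 tilt 0.52 j6 -1.44 F [2.44 1.19 0.59] w 0.0236
before turn units [-0.03 -0.    0.05] after turn units [-0.03 -0.01  0.05]
rest-frame grip x,y,base z(if tilt 32) mm [ 0.1  0.3 13.8] F rest [ 2.45  0.99 -0.84]
rest x world [0.845 0.068 0.53 ]
rest z world [-0.528 -0.042  0.848]
```

>>> send_rows(
  moves=[
    [0, -0.02, 0, 0.035, 0],
    [0, -0.02, 0, 0.035, 0],
    [0, 0, 0, 0, 0],
  ],
)

```text
time_s: 11.4
tcp_pos: [0.5385, 0.2008, 0.2025]
tool_rot: [0.004, -0.039, 0.999, -0.002]
wrist_force: [2.1, 2.5, 0.7]
width: 0.0234
```

```bash
python3 rp.py 0 0 5
```

```text
target [0.5403 0.2006 0.1994]
t 11.4 tcp [0.5385 0.2008 0.2025] jaw yaw 94.5 tool-turn units -0.01 tilt 0.53 j6 -1.44 F [2.12 2.54 0.69] w 0.0234
before turn units [-0.03 -0.01  0.05] after turn units [-0.03 -0.01  0.05]
rest-frame grip x,y,base z(if tilt 32) mm [0.2 0.3 8.5] F rest [ 2.33  2.36 -0.64]
rest x world [0.845 0.068 0.53 ]
rest z world [-0.528 -0.042  0.848]
```

>>> send_rows(
  moves=[
    [0, -0.02, 0.02, 0.035, 0],
    [0, -0.02, 0, 0.035, 0],
    [0, 0, 0, 0, 0],
  ],
)

```text
time_s: 11.78
tcp_pos: [0.5412, 0.2012, 0.1981]
tool_rot: [0.004, -0.039, 0.999, -0.003]
wrist_force: [2.4, 0.6, -0.1]
width: 0.0235
```

```bash
python3 rp.py 0 0 0
```

```text
target [0.5429 0.2008 0.1951]
t 11.775 tcp [0.5412 0.2012 0.1981] jaw yaw 94.5 tool-turn units -0.01 tilt 0.59 j6 -1.44 F [ 2.44  0.61 -0.06] w 0.0235
before turn units [-0.03 -0.01  0.05] after turn units [-0.03 -0.01  0.05]
rest-frame grip x,y,base z(if tilt 32) mm [0.2 0.5 3.5] F rest [ 2.07  0.42 -1.36]
rest x world [0.845 0.068 0.53 ]
rest z world [-0.528 -0.042  0.848]
```

>>> send_rows(
  moves=[
    [0, -0.02, 0, 0.035, 0],
    [0, -0.01, 0, 0.02, 0],
    [0, 0, 0, 0, 0],
  ],
)

```text
time_s: 12.15
tcp_pos: [0.5419, 0.2013, 0.1971]
tool_rot: [0.003, -0.039, 0.999, -0.003]
wrist_force: [-0.1, 1.7, 4.0]
width: 0.0232
```

```bash
python3 rp.py 0 0 0
```

```text
target [0.5429 0.2008 0.1951]
t 12.15 tcp [0.5419 0.2013 0.1971] jaw yaw 94.5 tool-turn units -0.01 tilt 0.5 j6 -1.44 F [-0.12  1.74  4.02] w 0.0232
before turn units [-0.02 -0.01  0.03] after turn units [-0.02 -0.01  0.03]
rest-frame grip x,y,base z(if tilt 32) mm [0.2 0.6 2.2] F rest [2.15 1.75 3.4 ]
rest x world [0.845 0.068 0.53 ]
rest z world [-0.528 -0.042  0.848]
```

A firm stop is felt: axial force rose by about 5 N for 1.3 mm of travel. I push a little more, to 5–10 N.

>>> send_rows(
  moves=[
    [0, -0.02, 0, 0.03, 0],
    [0, -0.01, 0, 0.02, 0],
  ],
)

```text
time_s: 12.4
tcp_pos: [0.5425, 0.2014, 0.1961]
tool_rot: [0.002, -0.039, 0.999, -0.003]
wrist_force: [-4.1, 0.3, 8.7]
width: 0.0237
```

```bash
python3 rp.py 0 0 0
```

```text
target [0.5429 0.2008 0.1951]
t 12.4 tcp [0.5425 0.2014 0.1961] jaw yaw 94.5 tool-turn units -0.01 tilt 0.43 j6 -1.44 F [-4.12  0.32  8.73] w 0.0237
before turn units [-0.01 -0.01  0.02] after turn units [-0.01 -0.01  0.02]
rest-frame grip x,y,base z(if tilt 32) mm [0.2 0.6 1. ] F rest [1.16 0.65 9.57]
rest x world [0.845 0.068 0.53 ]
rest z world [-0.528 -0.042  0.848]
```

>>> send_rows(
  moves=[
    [0, 0, 0, -0.01, 0],
    [0, 0, 0, 0, 0],
  ],
)

```text
time_s: 12.65
tcp_pos: [0.5418, 0.2013, 0.1973]
tool_rot: [0.001, -0.039, 0.999, -0.003]
wrist_force: [-0.5, 0.8, 3.6]
width: 0.0235
```

```bash
python3 rp.py 0 0 0
python3 - <<'E'
from cell import capture
import cv2
s=capture("scene")["image"];cv2.imwrite("pics/press.png",cv2.resize(s[140:265,365:445],None,fx=4.5,fy=4.5,interpolation=cv2.INTER_CUBIC))
E
```

```text
target [0.5429 0.2008 0.1951]
t 12.65 tcp [0.5418 0.2013 0.1973] jaw yaw 94.5 tool-turn units -0.01 tilt 0.41 j6 -1.44 F [-0.47  0.8   3.58] w 0.0235
before turn units [-0.02 -0.01  0.04] after turn units [-0.02 -0.01  0.04]
rest-frame grip x,y,base z(if tilt 32) mm [0.2 0.6 2.4] F rest [1.56 0.83 3.25]
rest x world [0.845 0.068 0.53 ]
rest z world [-0.528 -0.042  0.848]
```

View pics/press.png

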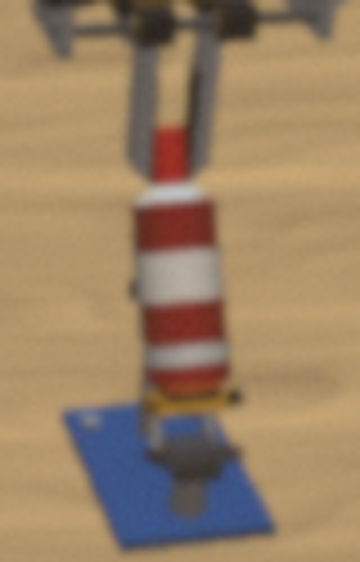

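The can lies on the rails and its base (row ≈390) is on the pad, with the yellow block just below. Axial force is still about 3 N after easing from 9.6 N. I open the fingers and withdraw.

>>> send_rows(
  moves=[
    [28, 0, 0, 0, 0],
    [34, 0, 0, 0, 0],
    [45, 0, 0, 0, 0],
    [50, 0, 0, 0, 0],
    [50, 0, 0, -0.2, 0],
    [50, 0, 0, -0.5, 0],
    [50, 0, 0, -0.8, 0],
    [50, 0, 0, -0.8, 0],
    [50, 0, 0, 0, 0],
  ],
)

```text
time_s: 13.82
tcp_pos: [0.5399, 0.2009, 0.3383]
tool_rot: [-0.002, -0.039, 0.999, -0.005]
wrist_force: [-0.1, 0.1, -0.1]
width: 0.05
```

```bash
python3 rp.py 0 0 0
python3 - <<'E'
from cell import capture
import cv2,numpy as np
s=capture("scene")["image"];t=capture("top")["image"]
b=cv2.resize(s[140:265,365:445],None,fx=4.5,fy=4.5,interpolation=cv2.INTER_CUBIC)
a=cv2.resize(t[60:300,80:520],(440,240));a=cv2.copyMakeBorder(a,0,b.shape[0]-240,0,0,0)
cv2.imwrite("pics/end.png",np.hstack([b,a]))
E
```

```text
target [0.5429 0.2008 0.1951]
t 13.825 tcp [0.5399 0.2009 0.3383] jaw yaw 94.5 tool-turn units -0.01 tilt 0.61 j6 -1.44 F [-0.1   0.05 -0.12] w 0.05
before turn units [-0.06  0.02  2.39] after turn units [-0.06  0.02  2.39]
rest-frame grip x,y,base z(if tilt 32) mm [ 73.3   0.4 123. ] F rest [-0.14  0.06 -0.05]
rest x world [0.845 0.068 0.53 ]
rest z world [-0.528 -0.042  0.848]
```

View pics/end.png

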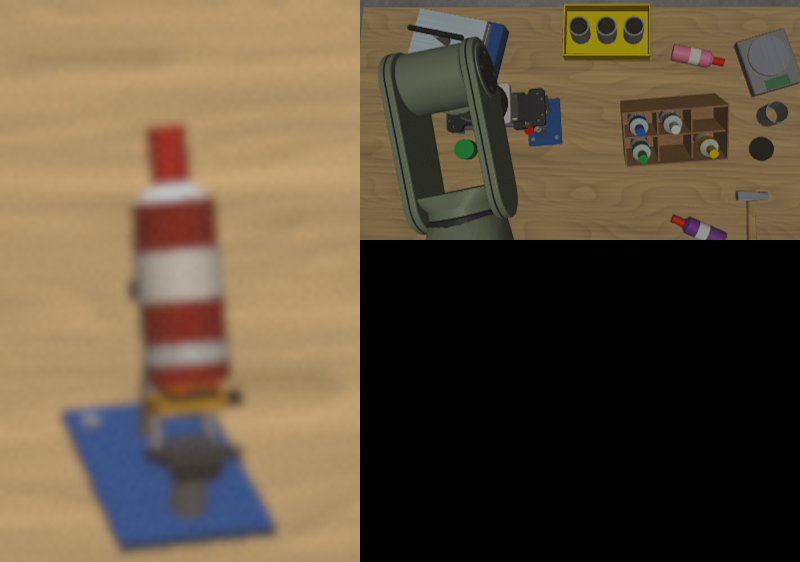

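Everything else is in place. I compare the can's height along the rails numerically before and after release, to see whether the pad stayed in.

Run:
```python
import cv2,numpy as np
p=cv2.imread("pics/press.png").astype(np.float32);e=cv2.imread("pics/end.png")[:,:360].astype(np.float32)
for nm,(y0,y1,x0,x1) in dict(body=(195,385,130,235),cap=(120,190,150,190),bands=(240,370,150,220),foot=(400,545,60,280)).items():
    a,b=[cv2.cvtColor(i[y0:y1,x0:x1],cv2.COLOR_BGR2GRAY) for i in(p,e)]
    print(nm,np.array(cv2.phaseCorrelate(a,b,cv2.createHanningWindow(a.shape[::-1],cv2.CV_32F))[0])/4.5,"px")
```

```text
body [0.03537583 0.01420429] px
cap [ 0.12392193 -0.05615849] px
bands [0.08688453 0.14044183] px
foot [ 0.09823677 -0.04299615] px
```

```bash
python3 -c "
from cell import job_done;print(job_done())"
```

```text
the job is handed in; nothing more can be done
None
```

I took the red can out of the rear right cell and laid it on both rails, base towards the pad. I then pushed it down the rails until it met a firm stop, let go and handed the job in.

- **Pressing:** The axial force reached about 9.6 N at the stop, with a stiffness of about 0.2 mm per N, close to the stated buffer. I eased to about 3 N before opening the fingers. The push came to about 11 N on the pad if the can's own weight is counted, slightly over the 5–10 N asked.
- **Last checks:** After release the can moved less than about 0.15 px (roughly 0.4 mm) in the scene image, so the pad should still be fully in. The pad's travel itself could not be measured. The wrist force is about zero, and the gripper is clear, 14 cm above where it let go. The other four cans are in their cells. The casting flask, rubber base, hammer and wax spool look unmoved; the arm hid the jar in the last top view, so I did not check it.
- **Disagreements:** The two cameras differed by about 3–5 mm in y on the can and the rest. I split the difference, and the grasp and the rails took up the remainder. The can also appeared to have swung a few degrees in the grip before it was laid down, and the rails straightened it.

The robot's clock was at about 14 s of the 54 s allowed.

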